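# Set out four gift articles in their display trays on a delicatessen counter

### The arm

A 7-joint arm with a two-finger parallel gripper is mounted at the origin on the work surface. World frame = base frame: x ahead of the robot, y to its left, z up, the work surface at z = 0. Lengths are in m, angles in rad, forces in N, time in s.
With the tool pointing down it reaches from about 0.35 to 0.9 m from the base axis. Payload 8.1 kg.
Tool frame: the origin (TCP) lies at the very end of the fingers, on their centre line; the grasp point (between the pads) lies 19 mm behind it (arm.tcp_to_grasp is the z of the grasp point in the tool frame, in m); z points along the fingers, y is the line along which they close (so a half turn about z gives the same grasp; the last joint's range is limited). The gripper opens to 92 mm and grips with 3 to 60 N. Pads are 19 mm wide; open, the fingers measure 130 mm over their backs; the gripper's body (75 mm by 190 mm) begins 47 mm behind the grasp point.
Start: joints at [-1.408, 0.434, 0.025, 1.573, -0.012, 1.134, -0.075], TCP at [0.164, 0.603, 0.227] pointing down, gripper open.
Joint ranges: [-2.62, 2.62], [-0.44, 2.09], [-1.27, 1.32], [0.08, 2.57], [-1.32, 4.46], [0.12, 2], [-2.74, 2.74]. Speed limits (rad/s): [2.22, 2.22, 3.01, 3.01, 3.14, 3.14, 3.14].

### API

Orientations are given as a rotation vector (axis times angle).
In Python, from cell import readout, vision, sign_off, arm gives the robot as it stands. The module is installed in compiled form; this text tells all that it offers.
- The arm moves only by the shell command python3 -m creep 'ROWS' [FORCE]. ROWS is JSON, a list of rows, each a list of 5 numbers: the shift along the tool's x, y, z in units of 4 cm (1.0 is 4 cm), then the turn about the tool's z in units of 4 degrees (1.0 is 4 degrees), then the opening, from 0 (shut) to 1 (fully open). A call has 1 to 12 rows; each row shifts and turns the commanded pose from where the row before left it, along the tool's axes as they then stand; what a row does not reach is not made up. A row lasts 1/8 s, in which the tool goes at most 62.5 mm and 10.7 degrees, less where a joint would pass 70% of its speed; a pose out of reach is approached as far as the arm can. A call with a number of a shift or a turn outside -1 to 1 is refused whole. A call with a gripper value outside its range is refused whole. The fingers move at their own pace and stop on an object; FORCE is the grip in N (left out, the last holds). Time passes only in rows, so rows that do not move let the fingers close. It gives the time, the measured TCP pose, the force, the opening and the grip force at its end, in the units of the state.
- readout.observe(): the state, without advancing time (a new reading comes with each control period).
- vision.get_image(name): name is "scene" or "side" or "wrist"; returns a dict with "pixels" (400x640x3 uint8, blue, green, red), "z_map" (400x640 float32, m along the optical axis (not along the pixel's ray), 0 where there is no reading), "camera_matrix" (3x3 intrinsics, pixels), "position" and "rotation" of the camera in the world. Camera axes: x right, y up, looking along -z (the intrinsics and any distortion apply to the point x, -y, -z); pixel columns grow to the right and rows downward; lengths in m; the calibration is good to about 2 mm. A picture is of the moment at which its call begins.
- sign_off(): hands the job in; it is judged then, once.
The state is a dict: "clock": time; "joints": joint angles; "dq": joint speeds; "joint_efforts": joint torques, N m; "position": TCP position; "ee_rot": TCP orientation; "force": force on the tool from outside, world axes, zero at the start; "ft_torque": the same for the moment, N m; "width": opening from 0.0 (shut) to 1.0 (fully open); "gripper_force": force on a finger pad.
Only numpy, scipy, OpenCV 4.12 (cv2) and the standard library are available. Lean on these libraries where they do the work, as an engineer would, in place of code of your own. Each camera call takes 0.05 s, during which the arm holds its last target. There are 200 camera calls.

### The job

Set out the counter display: put the large round tin, the small round tin, the square gift box and the oblong gift box each into the low black display tray of its own shape and size, upright, flat on the tray's floor and lined up with its sides. Set each one down gently, without letting it drop, and leave the oil bottle and the jam jar standing where they are.

Things in the scene. Friction and masses are not known exactly. Their poses are not given: they have to be found in the camera images.
- large_tin: The larger round tin, bare metal with a cream band, upright: diameter 62 mm, height 55 mm, about 0.2 kg, loose. Origin at the centre of its underside, z up.
- small_tin: The smaller round tin, bare metal with a cream band, upright: diameter 40 mm, height 62 mm, about 0.1 kg, loose. Origin at the centre of its underside, z up.
- square_box: Rigid dark-red and cream gift box of square plan, upright: 52 x 52 mm, 74 mm high, about 0.2 kg, loose. Origin at the centre of its underside, x and y along its sides, z up.
- oblong_box: Rigid dark-red and cream gift box of oblong plan: 90 mm long (its x axis), 42 mm wide (its y axis), 52 mm high, about 0.2 kg, loose. Origin at the centre of its underside, z up.
- large_round_tray: The larger round black display tray with a grey floor, fixed to the counter: inside diameter 80 mm, outside 88 mm, floor 4 mm above the counter, rim 12 mm above the counter. Origin at the centre of its underside, on the counter, z up. Place of the large tin.
- small_round_tray: The smaller round black display tray with a grey floor, fixed to the counter: inside diameter 58 mm, outside 66 mm, floor 4 mm and rim 12 mm above the counter. Origin at the centre of its underside, on the counter, z up. Place of the small tin.
- square_tray: The square black display tray with a grey floor, fixed to the counter: inside 68 x 68 mm, outside 76 x 76 mm, floor 4 mm and rim 12 mm above the counter. Origin at the centre of its underside, on the counter, x and y along its sides, z up. Place of the square box, any quarter turn.
- oblong_tray: The oblong black display tray with a grey floor, fixed to the counter: inside 106 mm (its x axis) by 58 mm (its y axis), outside 114 x 66 mm, floor 4 mm and rim 12 mm above the counter. Origin at the centre of its underside, on the counter, z up. Place of the oblong box, its long side along the tray's, either way round.
- oil_bottle: Small green glass oil bottle with a black cap, standing loose among the goods, not to be disturbed: diameter 48 mm, height 135 mm. Origin at the centre of its underside, z up.
- jam_jar: Amber glass jam jar with a brass-coloured lid, standing loose among the goods, not to be disturbed: diameter 56 mm, height 70 mm. Origin at the centre of its underside, z up.
Mind the look-alikes: they are no part of the job. What is shaped like the square_box but blue or green is not meant.

How it is judged:
By the outcome, as a careful person would: the job done as asked, in the order asked, and still so for the second after the job is handed in, with the robot touching nothing.
It also fails if it takes over 118 s, if anything falls off the work surface, if the arm or the gripper's body presses on something with over 40 N, if the wrist force passes 120 N, or if a joint passes its speed limit or range.

## Working session

There is one attempt and no reset: what is moved stays moved. The work goes in short steps, Python scripts to look and compute and a shell command to move; the robot and the scene stay as the last step left them, time stands still between calls to the robot, and variables do not carry over. Pictures are saved under pics/ and viewed, at most 17 in all, crops included, and the job is handed in when it is done.

```bash
mkdir -p pics
cat > h.py <<'E'
import numpy as np, cv2
from cell import readout, vision, sign_off, arm
def save(n,f):
    im=vision.get_image(n); cv2.imwrite('pics/'+f,im['pixels']); np.savez('/tmp/'+n+'.npz',**im); return im
def cloud(im):
    K=im['camera_matrix'];z=im['z_map'];v,u=np.mgrid[:z.shape[0],:z.shape[1]]
    p=np.stack([(u-K[0,2])/K[0,0]*z,-(v-K[1,2])/K[1,1]*z,-z],-1)
    return p@np.array(im['rotation']).T+np.array(im['position'])
E
python3 - <<'E'
from h import *
s=readout.observe();print({k:np.round(v,3) for k,v in s.items()});print(arm.tcp_to_grasp)
for n in('scene','side','wrist'):
    im=save(n,n+'0.png');print(n,np.round(im['position'],3),np.round(im['rotation'],2).tolist(),(im['z_map']>0).mean(),im['camera_matrix'].round(1).tolist(),[k for k in im])
E
```

```text
{'clock': np.float64(0.0), 'joints': array([-1.408,  0.435,  0.025,  1.574, -0.012,  1.134, -0.075]), 'dq': array([-0.002, -0.002, -0.   ,  0.   , -0.   , -0.   ,  0.001]), 'joint_efforts': array([-1.0000e-03, -6.6786e+01,  9.8500e-01, -3.1445e+01, -6.1000e-02,
        4.3000e-02,  0.0000e+00]), 'position': array([0.164, 0.603, 0.226]), 'ee_rot': array([-4.160e-01, -3.114e+00,  2.000e-03]), 'force': array([ 0.241, -0.163, -0.838]), 'ft_torque': array([0.004, 0.081, 0.027]), 'gripper_force': np.float64(0.0), 'width': np.float64(0.999)}
-0.0188
scene [0.917 0.703 0.776] [0.28, 1.05, 2.39] 0.9958984375 [[404.2, 0.0, 322.9], [0.0, 404.2, 186.8], [0.0, 0.0, 1.0]] ['pixels', 'z_map', 'camera_matrix', 'position', 'rotation']
side [ 0.199 -0.714  0.532] [1.01, -0.21, -0.36] 0.99598828125 [[363.2, 0.0, 317.2], [0.0, 363.2, 196.8], [0.0, 0.0, 1.0]] ['pixels', 'z_map', 'camera_matrix', 'position', 'rotation']
wrist [0.092 0.622 0.385] [-0.24, -0.18, 1.3] 0.99601953125 [[334.7, 0.0, 319.0], [0.0, 334.7, 200.7], [0.0, 0.0, 1.0]] ['pixels', 'z_map', 'camera_matrix', 'position', 'rotation']
```

View pics/scene0.png

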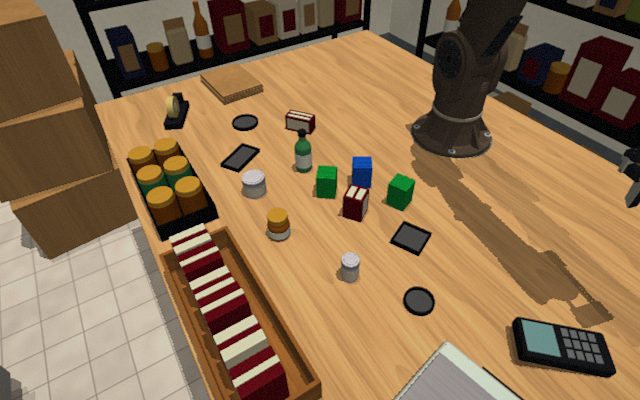

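View pics/side0.png

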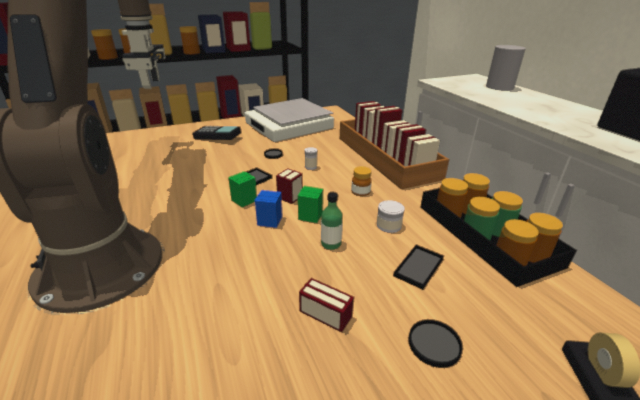

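The candidates for the square box in the scene view are the red/cream box (355,203), blue (362,172), green (327,182) and green (400,192). Only the red/cream one fits "dark-red and cream". I'll measure everything and take a crop to confirm.

```bash
cat > meas.py <<'E'
from h import *
def objs(im,lo=0.03,hi=0.15,reg=(0.2,0.9,-0.6,0.6),ntop=4e-3):
    P=cloud(im);m=(P[...,2]>lo)&(P[...,2]<hi)&(P[...,0]>reg[0])&(P[...,0]<reg[1])&(P[...,1]>reg[2])&(P[...,1]<reg[3])&(im['z_map']>0)
    # split by depth edges
    e=np.abs(cv2.Laplacian(im['z_map'],cv2.CV_32F))>0.03
    n,l,st,c=cv2.connectedComponentsWithStats((m&~e).astype(np.uint8),connectivity=4)
    for i in range(1,n):
        if st[i,4]<60: continue
        p=P[l==i];t=np.percentile(p[:,2],97);q=p[p[:,2]>t-ntop]
        r=cv2.minAreaRect((q[:,:2]*1000).astype(np.float32));ce,ra=cv2.minEnclosingCircle((q[:,:2]*1000).astype(np.float32))
        print('obj px',c[i].round(),'h',round(t,3),'bgr',np.median(im['pixels'][l==i],0),'rect',np.round(r[0]),np.round(r[1]),round(r[2],1),'circ',np.round(ce),round(ra,1))
def trays(im,reg=(0.2,0.9,-0.6,0.6)):
    P=cloud(im);g=im['pixels'].max(2)
    m=(g<75)&(P[...,2]<0.02)&(P[...,0]>reg[0])&(P[...,0]<reg[1])&(P[...,1]>reg[2])&(P[...,1]<reg[3])
    m=cv2.morphologyEx(m.astype(np.uint8),cv2.MORPH_CLOSE,np.ones((3,3)))
    n,l,st,c=cv2.connectedComponentsWithStats(m)
    for i in range(1,n):
        if st[i,4]<150: continue
        p=P[l==i];q=p[p[:,2]>0.008]
        if len(q)<20: continue
        r=cv2.minAreaRect((q[:,:2]*1000).astype(np.float32));ce,ra=cv2.minEnclosingCircle((q[:,:2]*1000).astype(np.float32))
        print('tray px',c[i].round(),st[i,4],'rect',np.round(r[0]),np.round(r[1]),round(r[2],1),'circ',np.round(ce),round(ra,1),'z',p[:,2].min().round(3),p[:,2].max().round(3))
E
python3 - <<'E'
from meas import *
for n in('scene','side'):
    im=dict(np.load('/tmp/%s.npz'%n));print(n);objs(im);trays(im)
im=np.load('/tmp/scene.npz')['pixels'];cv2.imwrite('pics/crop1.png',cv2.resize(im[100:320,220:440],(600,600),interpolation=2))
E
```

```text
sceneTraceback (most recent call last):
  File "<stdin>", line 3, in <module>
  File "meas.py", line 3, in objs
    P=cloud(im);m=(P[...,2]>lo)&(P[...,2]<hi)&(P[...,0]>reg[0])&(P[...,0]<reg[1])&(P[...,1]>reg[2])&(P[...,1]<reg[3])&(im['z_map']>0)
  File "h.py", line 8, in cloud
    return p@np.array(im['rotation']).T+np.array(im['position'])
           ~~~~~~~~~~~~~~~~~~~~~~~~~~~~^~~~~~~~~~~~~~~~~~~~~~~~~
ValueError: operands could not be broadcast together with shapes (400,640) (3,)
```

```bash
sed -i "s/np.array(im\['rotation'\]).T/cv2.Rodrigues(np.array(im['rotation'],float))[0].T/" h.py
python3 - <<'E'
from meas import *
for n in('scene','side'):
    im=dict(np.load('/tmp/%s.npz'%n));print(n);objs(im);trays(im)
im=np.load('/tmp/scene.npz')['pixels'];cv2.imwrite('pics/crop1.png',cv2.resize(im[100:320,220:440],(600,600),interpolation=2))
E
```

```text
scene
obj px [172. 106.] h 0.09 bgr [ 71.  99. 112.] rect [ 730. -566.] [18. 21.] 24.0 circ [ 731. -565.] 11.4
obj px [299. 118.] h 0.054 bgr [ 83.  99. 111.] rect [ 396. -293.] [38. 86.] 37.7 circ [ 394. -294.] 45.7
obj px [302. 149.] h 0.133 bgr [56. 97. 49.] rect [ 489. -112.] [18. 17.] 35.4 circ [ 489. -110.] 10.1
obj px [166. 149.] h 0.096 bgr [ 29.  82. 113.] rect [ 819. -317.] [58. 55.] 76.6 circ [ 818. -318.] 30.4
obj px [144. 155.] h 0.096 bgr [ 41. 136. 187.] rect [ 880. -318.] [61. 39.] 89.0 circ [ 888. -318.] 30.6
obj px [176. 169.] h 0.096 bgr [ 38.  84. 107.] rect [ 819. -217.] [59. 58.] 60.8 circ [ 817. -219.] 32.1
obj px [361. 168.] h 0.076 bgr [123.  52.  14.] rect [386.  33.] [51. 47.] 56.9 circ [386.  31.] 31.6
obj px [153. 176.] h 0.096 bgr [ 42. 137. 189.] rect [ 880. -217.] [40. 58.] 1.2 circ [ 888. -217.] 30.0
obj px [326. 178.] h 0.076 bgr [ 39. 106.  14.] rect [487.  12.] [51. 49.] 52.3 circ [488.  12.] 32.6
obj px [253. 180.] h 0.057 bgr [184. 185. 193.] rect [653. -98.] [58. 55.] 71.5 circ [653. -97.] 30.0
obj px [400. 188.] h 0.075 bgr [31.  87.5 12.5] rec
[... 2912 characters left out ...]
2.] h 0.059 bgr [171.5 179.  187.5] rect [ 650. -104.] [56. 57.] 36.1 circ [ 651. -104.] 30.5
obj px [326. 299.] h 0.055 bgr [ 98. 120. 132.] rect [ 393. -299.] [41. 90.] 36.2 circ [ 393. -298.] 47.4
obj px [612. 356.] h 0.093 bgr [ 54.  88. 101.] rect [ 728. -577.] [37. 23.] 62.3 circ [ 725. -575.] 19.7
tray px [489. 253.] 941 rect [ 601. -489.] [870. 303.] 48.4 circ [ 488. -389.] 434.8 z 0.001 0.532
tray px [418. 268.] 480 rect [ 628. -259.] [114.  65.] 31.1 circ [ 627. -261.] 63.4 z 0.001 0.016
tray px [435. 345.] 655 rect [ 398. -570.] [484.  84.] 45.9 circ [ 385. -558.] 243.3 z 0.002 0.532
tray px [578. 373.] 376 rect [ 474. -644.] [565.  62.] 20.6 circ [ 463. -615.] 282.6 z 0.002 0.532
```

View pics/crop1.png

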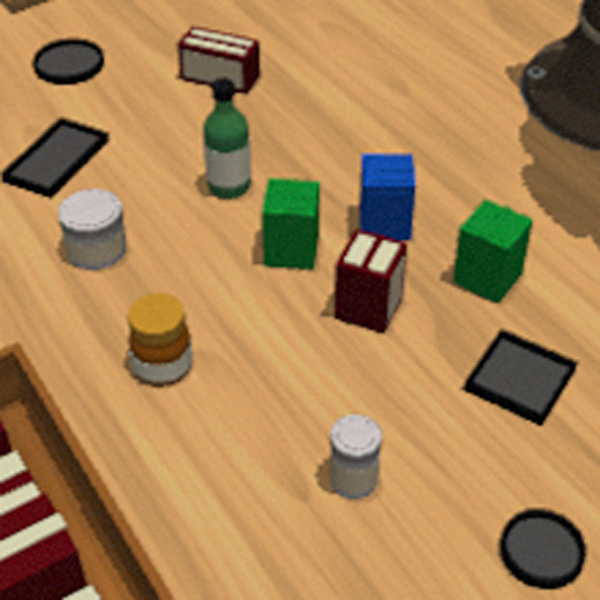

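The crop confirms it: the red/cream box at crop (370,280), i.e. scene (355,203), is the square box. The green and blue boxes around it are look-alikes. I'll re-measure the trays without the invalid depth pixels.

```bash
sed -i "s/m=(g<75)&/m=(g<75)\&(im['z_map']>0)\&/; s/>0.008\]/>0.0]/" meas.py
sed -i "s/r=cv2.minAreaRect((q\[:,:2\]\*1000).astype(np.float32));ce,ra=cv2.minEnclosingCircle((q\[:,:2\]\*1000).astype(np.float32))\n        print('tray/&/" meas.py
python3 - <<'E'
from meas import *
for n in('scene','side'):
    im=dict(np.load('/tmp/%s.npz'%n));im['z_map'][im['z_map']<.1]=0
    im['z_map']=np.where(im['z_map']==0,cv2.medianBlur(im['z_map'],5),im['z_map']);print(n);trays(im)
E
```

```text
scene
tray px [245. 122.] 330 rect [ 539. -425.] [89. 83.] 79.0 circ [ 541. -425.] 46.6 z -0.004 0.015
tray px [240. 157.] 591 rect [ 629. -255.] [115.  67.] 31.4 circ [ 628. -255.] 64.3 z -0.003 0.014
tray px [196. 223.] 232 rect [838. -60.] [ 10. 123.] 89.0 circ [838. -60.] 61.4 z -0.002 0.021
tray px [410. 238.] 810 rect [405. 268.] [79. 74.] 24.3 circ [405. 268.] 51.7 z -0.002 0.016
tray px [419. 301.] 675 rect [507. 410.] [64. 62.] 31.7 circ [507. 410.] 33.1 z -0.004 0.014
side
tray px [489. 253.] 941 rect [ 784. -244.] [117. 340.] 21.4 circ [ 837. -223.] 170.1 z 0.001 0.021
tray px [418. 268.] 480 rect [ 628. -259.] [114.  65.] 31.1 circ [ 627. -260.] 63.7 z 0.001 0.016
tray px [435. 345.] 657 rect [ 536. -427.] [85. 85.] 69.5 circ [ 537. -427.] 43.9 z 0.002 0.017
tray px [578. 373.] 376 rect [ 706. -556.] [93.  4.] 61.5 circ [ 706. -557.] 46.7 z 0.002 0.02
```

```bash
cat > go.py <<'E'
import sys
from h import *
def go(x,y,z,yaw=None):
    s=readout.observe();R=cv2.Rodrigues(np.array(s['ee_rot'],float))[0]
    cur=np.degrees(np.arctan2(R[1,1],R[0,1]));t=0
    if yaw is not None:
        t=(cur-yaw+180)%360-180; R=R@cv2.Rodrigues(np.array([0,0,np.radians(t)]))[0]
    d=R.T@(np.array([x,y,z])-s['position'])/0.04
    print('t',round(s['clock'],2),'pos',np.round(s['position'],4),'yaw',round(cur,1),'w',round(s['width'],3),'gf',round(s['gripper_force'],1),'F',np.round(s['force'],1),'j7',round(s['joints'][6],2))
    print('turn',round(t/4,2),'then',np.round(d,2))
if __name__=='__main__': go(*map(float,sys.argv[1:]))
E
python3 go.py .652 -.101 .2
```

```text
t 0.15 pos [0.1641 0.6027 0.2261] yaw 74.8 w 1.0 gf 0.0 F [ 0.4  0.6 -0.5] j7 -0.08
turn 0.0 then [-16.39 -13.77   0.67]
```

```bash
python3 -m creep '[[-0.5,-0.4,0,0,1],[-0.9,-0.75,0,0,1],[-0.9,-0.75,0,0,1],[-0.9,-0.75,0,0,1],[-0.9,-0.75,0,0,1],[-0.9,-0.75,0,0,1],[-0.9,-0.75,0,0,1],[-0.9,-0.75,0,0,1],[-0.9,-0.75,0,0,1],[-0.9,-0.75,0,0,1],[-0.9,-0.75,0,0,1],[-0.9,-0.75,0,0,1]]' 20; python3 go.py .652 -.101 .2
```

```text
clock: 1.65
position: [0.4753, 0.1586, 0.2267]
ee_rot: [0.416, 3.114, 0.0]
force: [-0.2, -0.0, -0.4]
width: 1.0
gripper_force: 0.0
t 1.65 pos [0.4753 0.1586 0.2267] yaw 74.8 w 1.0 gf 0.0 F [-0.2 -0.  -0.4] j7 0.96
turn 0.0 then [-5.97 -5.1   0.67]
```

```bash
python3 -m creep '[[-0.9,-0.75,0,0,1],[-0.9,-0.75,0,0,1],[-0.9,-0.75,0,0,1],[-0.9,-0.75,0,0,1],[-0.9,-0.75,0.2,0,1],[-0.9,-0.75,0.2,0,1],[-0.5,-0.6,0.2,0,1],[0,0,0,0,1],[0,0,0,0,1]]'
python3 - <<'E'
from meas import *
im=save('wrist','w1.png');objs(im,.03,.15,(.45,.8,-.3,.2));trays(im)
import go;go.go(.652,-.101,.2)
E
```

```text
clock: 2.78
position: [0.6485, -0.0981, 0.2024]
ee_rot: [-0.416, -3.113, -0.001]
force: [0.5, 0.2, -0.5]
width: 1.001
gripper_force: 0.0
obj px [250.  18.] h 0.104 bgr [55. 84. 49.] rect [ 497. -116.] [25.  6.] 75.3 circ [ 494. -115.] 12.3
obj px [396.   4.] h 0.064 bgr [22. 50. 15.] rect [517.  10.] [6. 1.] 51.3 circ [517.  10.] 3.1
obj px [501. 155.] h 0.072 bgr [ 76. 149. 188.] rect [664.  73.] [48. 48.] 54.1 circ [664.  73.] 24.7
obj px [317. 188.] h 0.058 bgr [130. 132. 138.] rect [ 649. -101.] [60. 61.] 66.8 circ [ 649. -101.] 31.2
obj px [616. 237.] h 0.063 bgr [27. 48. 74.] rect [779. 183.] [1. 8.] 0.7 circ [779. 183.] 4.1
obj px [285. 323.] h 0.082 bgr [12. 29. 26.] rect [ 787. -113.] [43.  9.] 74.7 circ [ 791. -114.] 21.7
tray px [42. 15.] 235 rect [ 493. -194.] [282.  28.] 59.6 circ [ 505. -201.] 140.9 z -0.0 0.361
tray px [378.   9.] 259 rect [505.  -4.] [43.  1.] 50.9 circ [505.  -4.] 21.3 z 0.001 0.023
tray px [ 23. 157.] 980 rect [ 540. -260.] [ 77. 361.] 0.5 circ [ 575. -260.] 180.4 z 0.001 0.361
tray px [177. 194.] 2461 rect [ 589. -195.] [113. 211.] 31.3 circ [ 586. -196.] 117.3 z 0.0 0.361
tray px [580. 229.] 929 rect [711.  57.] [374.  78.] 57.2 circ [678.  78.] 187.2 z 0.002 0.361
tray px [476. 254.] 162 rect [684. -16.] [249.  21.] 35.5 circ [679.  -8.] 124.6 z 0.004 0.361
tray px [227. 310.] 276 rect [ 773. -239.] [ 2. 63.] 0.4 circ [ 774. -239.] 31.7 z 0.001 0.021
tray px [376. 320.] 570 rect [720. -79.] [287.  23.] 0.6 circ [720. -73.] 143.4 z 0.005 0.361
tray px [296. 329.] 675 rect [ 825. -176.] [39. 42.] 78.7 circ [ 822. -176.] 26.7 z 0.005 0.02
tray px [215. 340.] 200 rect [ 703. -177.] [ 31. 317.] 46.7 circ [ 696. -184.] 158.6 z 0.005 0.361
t 2.83 pos [ 0.6486 -0.0976  0.2027] yaw 74.8 w 1.002 gf 0.0 F [-0.2  0.4 -0.5] j7 1.55
turn 0.0 then [-0.1  -0.06  0.07]
```

View pics/w1.png

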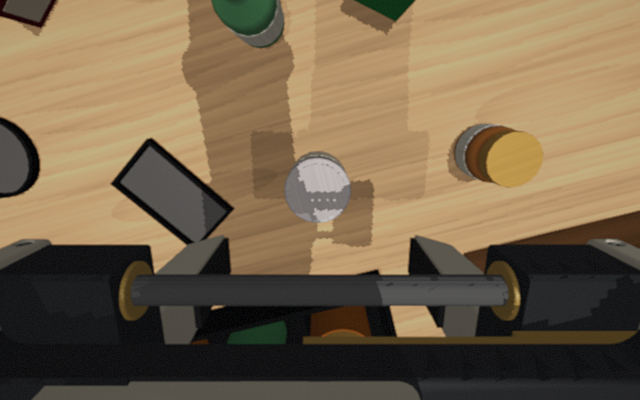

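The wrist view shows the large tin at (318,188), midway between the fingers. The jam jar (500,155) and bottle (250,18) are well clear. Descending.

```bash
python3 -m creep '[[-0.06,-0.07,0.5,0,1],[0,0,0.9,0,1],[0,0,0.9,0,1],[0,0,0.9,0,1],[0,0,0.8,0,1],[0,0,0.5,0,1],[0,0,0,0,1]]' 20;  python3 -m creep '[[0,0,0,0,0.4],[0,0,0,0,0.4],[0,0,0,0,0.4],[0,0,0,0,0.4],[0,0,0,0,0.4],[0,0,0,0,0.4]]' 20; python3 go.py .538 -.426 .12
```

```text
clock: 3.7
position: [0.6496, -0.1012, 0.0218]
ee_rot: [-0.415, -3.112, -0.001]
force: [0.1, 0.9, 0.9]
width: 1.003
gripper_force: 0.0
clock: 4.45
position: [0.6508, -0.1021, 0.0235]
ee_rot: [0.416, 3.113, 0.001]
force: [-1.6, 1.0, 5.3]
width: 0.673
gripper_force: 20.0
t 4.45 pos [ 0.6508 -0.1021  0.0235] yaw 74.8 w 0.673 gf 20.0 F [-1.6  1.   5.3] j7 1.61
turn 0.0 then [ 0.59 -8.55 -2.42]
```

```bash
python3 -m creep '[[0,0,-0.3,0,0.4],[0,0,-0.7,0,0.4],[0,0,-0.8,0,0.4],[0.05,-0.4,-0.6,0,0.4],[0.06,-0.8,0,0,0.4],[0.06,-0.9,0,0,0.4],[0.06,-0.9,0,0,0.4],[0.06,-0.9,0,0,0.4],[0.06,-0.9,0,0,0.4],[0.06,-0.9,0,0,0.4],[0.06,-0.9,0,0,0.4],[0.06,-0.9,0,0,0.4]]'; python3 -m creep '[[0.06,-0.6,0,0,0.4],[0,-0.4,0,0,0.4],[0,0,0,0,0.4],[0,0,0,0,0.4]]'
python3 - <<'E'
from meas import *
import go;go.go(.538,-.426,.12)
im=save('wrist','w2.png');objs(im,.03,.25,(.4,.7,-.55,-.3));save('side','s2.png')
im['z_map'][im['z_map']<.05]=0;trays(im,(.4,.75,-.55,-.15))
E
```

```text
clock: 5.95
position: [0.5503, -0.3872, 0.119]
ee_rot: [-0.417, -3.113, -0.0]
force: [-0.4, 0.1, -2.1]
width: 0.672
gripper_force: 20.0
clock: 6.45
position: [0.5393, -0.4224, 0.1185]
ee_rot: [0.414, 3.114, 0.002]
force: [-0.3, 0.7, -2.2]
width: 0.676
gripper_force: 20.0
t 6.45 pos [ 0.5393 -0.4224  0.1185] yaw 74.9 w 0.676 gf 20.0 F [-0.3  0.7 -2.2] j7 2.1
turn 0.0 then [ 0.01 -0.1  -0.04]
obj px [424.   8.] h 0.054 bgr [12.  9. 39.] rect [ 430. -323.] [17.  8.] 74.7 circ [ 426. -322.] 8.7
obj px [320. 318.] h 0.23 bgr [32. 32. 32.] rect [ 515. -416.] [119.   8.] 74.9 circ [ 518. -417.] 59.7
obj px [319. 320.] h 0.152 bgr [120. 121. 127.] rect [ 554. -427.] [58. 16.] 75.0 circ [ 548. -425.] 29.0
tray px [401.  15.] 359 rect [ 436. -369.] [32. 88.] 21.8 circ [ 445. -365.] 44.6 z 0.003 0.277
tray px [312. 174.] 4360 rect [ 508. -421.] [87. 85.] 80.2 circ [ 517. -422.] 52.6 z 0.003 0.277
tray px [516. 209.] 1717 rect [ 555. -303.] [259.  66.] 34.5 circ [ 558. -307.] 132.6 z 0.002 0.277
```

View pics/w2.png

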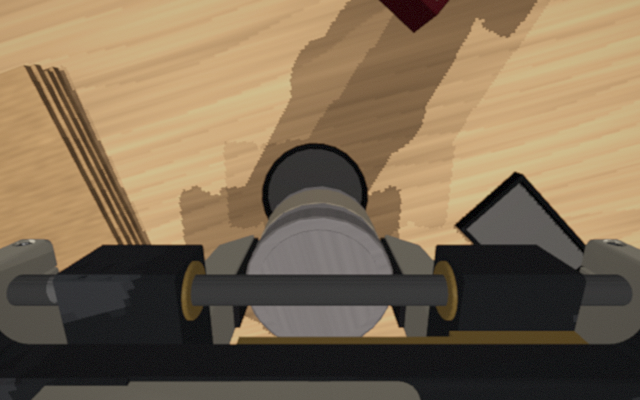

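The wrist view shows the tin held centrally (319,270). The large round tray's centre (315,190) lies about 4 mm towards tool -y. I'll correct that and lower the tin.

```bash
python3 -m creep '[[0,-0.1,0.3,0,0.4],[0,0,0.6,0,0.4],[0,0,0.6,0,0.4],[0,0,0.4,0,0.4],[0,0,0.2,0,0.4],[0,0,0,0,0.4]]'; python3 -m creep '[[0,0,0.05,0,0.4],[0,0,0.05,0,0.4],[0,0,0,0,0.4]]'
```

```text
clock: 7.3
position: [0.5371, -0.4279, 0.0343]
ee_rot: [-0.416, -3.113, -0.0]
force: [0.5, 0.7, -1.7]
width: 0.67
gripper_force: 20.0
clock: 7.68
position: [0.5373, -0.428, 0.0309]
ee_rot: [0.416, 3.114, -0.0]
force: [0.4, 0.1, -1.5]
width: 0.673
gripper_force: 20.0
```

Run:
```python
from h import *
im=vision.get_image('side');cv2.imwrite('pics/s3.png',cv2.resize(im['pixels'][260:400,340:540],(800,560),interpolation=2))
```

```text
(no output)
```

View pics/s3.png

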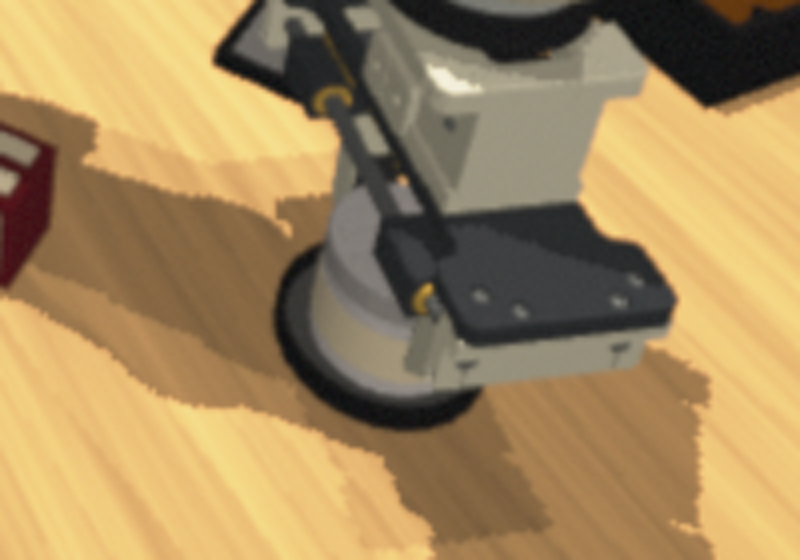

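The side crop shows the tin (380,310) inside the tray ring. I'll lower it in small steps until it makes contact.

```bash
python3 -m creep '[[0,0,0.05,0,0.4],[0,0,0.03,0,0.4],[0,0,0,0,0.4]]'; python3 -m creep '[[0,0,0.025,0,0.4],[0,0,0,0,0.4]]'
```

```text
clock: 8.1
position: [0.5372, -0.428, 0.0275]
ee_rot: [-0.416, -3.114, -0.0]
force: [-0.1, 0.7, -0.1]
width: 0.675
gripper_force: 20.0
clock: 8.35
position: [0.5372, -0.428, 0.0275]
ee_rot: [0.416, 3.114, 0.0]
force: [-3.1, 2.5, 6.7]
width: 0.672
gripper_force: 20.0
```

```bash
python3 -m creep '[[0,0,0,0,0.7],[0,0,0,0,0.75],[0,0,0,0,0.85],[0,0,0,0,0.9],[0,0,-0.2,0,0.95],[0,0,-0.6,0,1],[0,0,-0.9,0,1],[0,0,-0.9,0,1],[0,0,-0.9,0,1],[0,0,-0.9,0,1],[0,0,-0.3,0,1],[0,0,0,0,1]]'
python3 - <<'E'
from meas import *
import go;go.go(.591,.271,.2,75)
im=save('wrist','w3.png');objs(im,.03,.25,(.4,.7,-.55,-.3))
im['z_map'][im['z_map']<.05]=0;trays(im,(.48,.6,-.5,-.3))
E
```

```text
clock: 9.85
position: [0.5374, -0.4281, 0.2151]
ee_rot: [0.416, 3.113, -0.001]
force: [0.1, 0.1, -0.8]
width: 0.997
gripper_force: 0.0
t 9.85 pos [ 0.5374 -0.4281  0.2151] yaw 74.8 w 0.997 gf 0.0 F [ 0.1  0.1 -0.8] j7 2.07
turn -0.06 then [ 3.23 17.23  0.37]
obj px [399.  19.] h 0.055 bgr [24. 21. 66.] rect [ 408. -320.] [40. 35.] 35.9 circ [ 410. -323.] 23.9
obj px [319. 182.] h 0.062 bgr [108. 109. 114.] rect [ 535. -428.] [60. 61.] 75.4 circ [ 535. -429.] 31.0
obj px [205. 255.] h 0.249 bgr [73. 82. 86.] rect [ 512. -478.] [18.  5.] 59.9 circ [ 514. -479.] 9.0
obj px [432. 255.] h 0.249 bgr [73. 82. 86.] rect [ 540. -374.] [17.  4.] 87.2 circ [ 542. -374.] 8.7
tray px [325. 156.] 1459 rect [ 530. -417.] [89. 97.] 39.9 circ [ 521. -418.] 55.9 z -0.001 0.374
```

```bash
python3 -m creep '[[0.1,0.5,0,0,1],[0.17,0.9,0,0,1],[0.17,0.9,0,0,1],[0.17,0.9,0,0,1],[0.17,0.9,0,0,1],[0.17,0.9,0,0,1],[0.17,0.9,0,0,1],[0.17,0.9,0,0,1],[0.17,0.9,0,0,1],[0.17,0.9,0,0,1],[0.17,0.9,0,0,1],[0.17,0.9,0,0,1]]'; python3 -m creep '[[0.17,0.9,0,0,1],[0.17,0.9,0,0,1],[0.17,0.9,0,0,1],[0.17,0.9,0,0,1],[0.17,0.9,0,0,0.8],[0.17,0.9,0,0,0.8],[0.17,0.9,0.2,0,0.8],[0,0.5,0.2,0,0.8],[0,0,0,0,0.8],[0,0,0,0,0.8]]'
python3 - <<'E'
from meas import *
import go;go.go(.591,.271,.2)
im=save('wrist','w4.png');objs(im,.03,.15,(.5,.7,.2,.4))
im['z_map'][im['z_map']<.05]=0;trays(im,(.35,.75,.2,.5))
E
```

```text
clock: 11.4
position: [0.5691, -0.0032, 0.2134]
ee_rot: [-0.414, -3.112, -0.0]
force: [0.5, 0.4, 0.8]
width: 0.997
gripper_force: 0.0
clock: 12.65
position: [0.5962, 0.2671, 0.1984]
ee_rot: [-0.419, -3.113, 0.002]
force: [-0.6, -0.3, 0.4]
width: 0.802
gripper_force: 0.0
t 12.65 pos [0.5962 0.2671 0.1984] yaw 74.7 w 0.802 gf 0.0 F [-0.6 -0.3  0.4] j7 0.91
turn 0.0 then [ 0.15  0.06 -0.04]
obj px [323. 179.] h 0.064 bgr [169. 171. 177.] rect [588. 272.] [38. 40.] 73.9 circ [588. 272.] 20.1
tray px [266.  18.] 672 rect [455. 281.] [126.  57.] 28.4 circ [467. 259.] 63.2 z -0.001 0.357
tray px [438.  46.] 1268 rect [521. 368.] [ 63. 152.] 25.0 circ [508. 362.] 77.6 z 0.003 0.357
```

View pics/w4.png

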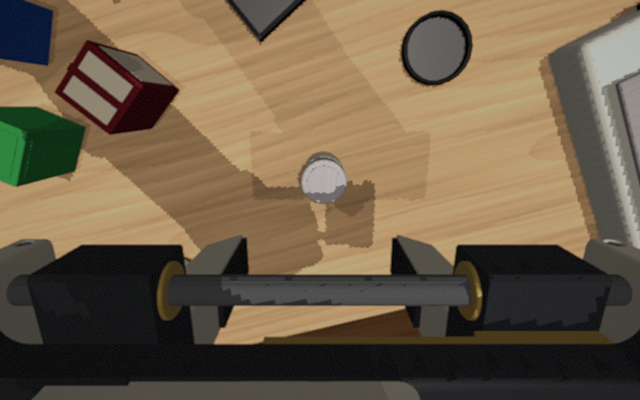

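The wrist view shows the small tin at (323,179) and the small round tray at (436,48). Descending.

```bash
python3 -m creep '[[0.17,0.08,0.5,0,0.8],[0,0,0.9,0,0.8],[0,0,0.9,0,0.8],[0,0,0.9,0,0.8],[0,0,0.7,0,0.8],[0,0,0.36,0,0.8],[0,0,0,0,0.8],[0,0,0,0,0.8]]';  python3 -m creep '[[0,0,0,0,0.6],[0,0,0,0,0.5],[0,0,0,0,0.2],[0,0,0,0,0.2],[0,0,0,0,0.2],[0,0,0,0,0.2],[0,0,0,0,0.2]]' 15; python3 go.py .507 .407 .12
```

```text
clock: 13.7
position: [0.5913, 0.274, 0.0295]
ee_rot: [0.417, 3.112, 0.002]
force: [0.0, 0.7, 1.0]
width: 0.802
gripper_force: 0.0
clock: 14.58
position: [0.5903, 0.274, 0.0282]
ee_rot: [0.416, 3.114, 0.0]
force: [-0.2, 0.2, 2.7]
width: 0.434
gripper_force: 15.0
t 14.57 pos [0.5903 0.274  0.0282] yaw 74.8 w 0.434 gf 15.0 F [-0.2  0.2  2.7] j7 0.93
turn 0.0 then [ 2.88  2.66 -2.29]
```

```bash
python3 -m creep '[[0,0,-0.3,0,0.2],[0,0,-0.7,0,0.2],[0,0,-0.8,0,0.2],[0.2,0.2,-0.5,0,0.2],[0.6,0.55,0,0,0.2],[0.6,0.55,0,0,0.2],[0.6,0.55,0,0,0.2],[0.6,0.55,0,0,0.2],[0.28,0.26,0,0,0.2],[0,0,0,0,0.2],[0,0,0,0,0.2]]'
cat >> h.py <<'E'
def rim(im,z0=0.012,near=None,off=0.12):
    "contours of dark blobs cast on plane z0"
    g=im['pixels'].max(2);m=(g<95).astype(np.uint8)
    K=np.array(im['camera_matrix']);R=cv2.Rodrigues(np.array(im['rotation'],float))[0];p=np.array(im['position'])
    out=[]
    for c in cv2.findContours(m,cv2.RETR_EXTERNAL,cv2.CHAIN_APPROX_NONE)[0]:
        if cv2.contourArea(c)<800: continue
        uv=c[:,0].astype(float);d=np.stack([(uv[:,0]-K[0,2])/K[0,0],-(uv[:,1]-K[1,2])/K[1,1],-np.ones(len(uv))],1)@R.T
        q=(p+d*((z0-p[2])/d[:,2])[:,None])[:,:2]
        if near is not None and np.hypot(*(q.mean(0)-near))>off: continue
        out.append((uv,q)); r=cv2.minAreaRect((q*1000).astype(np.float32))
        print('rim px',uv.mean(0).round(),'box',np.round(uv.min(0)),np.round(uv.max(0)),'rect',np.round(r[0],1),np.round(r[1],1),round(r[2],1))
    return out
E
python3 - <<'E'
from meas import *
rim(dict(np.load('/tmp/wrist.npz')),near=(.507,.407))
import go;go.go(.507,.407,.12)
im=save('wrist','w5.png');rim(im,near=(.507,.407))
E
```

```text
clock: 15.95
position: [0.5083, 0.4051, 0.1203]
ee_rot: [0.419, 3.113, -0.001]
force: [-0.2, 0.4, -0.7]
width: 0.433
gripper_force: 15.0
rim px [436.  48.] box [401.  11.] [471.  85.] rect [503.1 406.6] [63.6 67.4] 12.3
t 15.95 pos [0.5083 0.4051 0.1203] yaw 74.7 w 0.433 gf 15.0 F [-0.2  0.4 -0.7] j7 0.67
turn 0.0 then [0.04 0.04 0.01]
rim px [340. 299.] box [  0. 193.] [639. 399.] rect [605.4 378. ] [637. 212.] 74.8
rim px [322. 186.] box [283. 152.] [361. 219.] rect [497.7 410.3] [64.5 55.3] 71.4
```

View pics/w5.png

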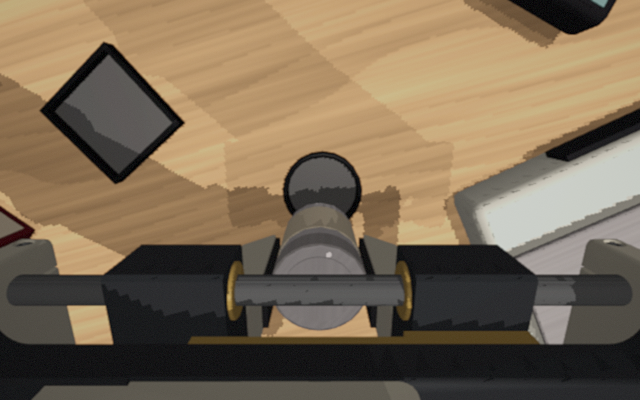

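The wrist view shows the small tin (320,265) in line with its tray (322,186).

```bash
python3 -m creep '[[0.09,0.03,0.3,0,0.2],[0,0,0.6,0,0.2],[0,0,0.6,0,0.2],[0,0,0.4,0,0.2],[0,0,0.15,0,0.2],[0,0,0,0,0.2]]'; python3 -m creep '[[0,0,0.05,0,0.2],[0,0,0.04,0,0.2],[0,0,0,0,0.2]]'
python3 - <<'E'
from h import *
im=vision.get_image('scene');cv2.imwrite('pics/c3.png',cv2.resize(im['pixels'][210:350,330:510],(720,560),interpolation=2))
E
```

```text
clock: 16.75
position: [0.504, 0.4088, 0.038]
ee_rot: [-0.417, -3.114, 0.0]
force: [-0.3, 0.1, -0.6]
width: 0.432
gripper_force: 15.0
clock: 17.12
position: [0.504, 0.4091, 0.0348]
ee_rot: [0.416, 3.114, 0.001]
force: [0.0, -0.1, -0.1]
width: 0.432
gripper_force: 15.0
```

View pics/c3.png

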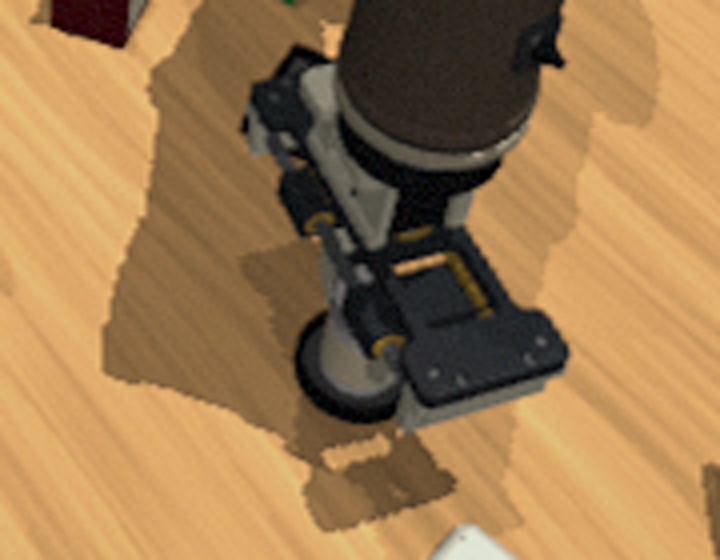

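The scene crop shows the small tin (355,365) inside the tray ring. Lowering.

```bash
python3 -m creep '[[0,-0.03,0.03,0,0.2],[0,0,0.02,0,0.2],[0,0,0,0,0.2]]'; python3 -m creep '[[0,0,0.02,0,0.2],[0,0,0.01,0,0.2],[0,0,0,0,0.2]]'
```

```text
clock: 17.55
position: [0.5036, 0.4078, 0.0325]
ee_rot: [-0.416, -3.114, 0.0]
force: [-0.9, 0.5, -0.5]
width: 0.431
gripper_force: 15.0
clock: 17.92
position: [0.5037, 0.4079, 0.0322]
ee_rot: [0.416, 3.114, 0.001]
force: [-3.0, -2.3, 7.4]
width: 0.429
gripper_force: 15.0
```

```bash
python3 -m creep '[[0,0,0,0,0.48],[0,0,0,0,0.55],[0,0,0,0,0.65],[0,0,0,0,0.75],[0,0,-0.2,0,0.8],[0,0,-0.6,1,0.8],[0,0,-0.9,1,0.8],[0,0,-0.9,1,0.8],[0,0,-0.9,1,0.8],[0,0,-0.8,1,0.8],[0,0,-0.1,1,0.8],[0,0,0,1,0.8]]'; python3 -m creep '[[0,0,0,1,0.8],[0,0,0,1,0.8],[0,0,0,1,0.8],[0,0,0,0.3,0.8],[0,0,0,0,0.8]]'
python3 - <<'E'
from meas import *
import go;go.go(.467,.118,.22,33.5)
im=save('wrist','w6.png');objs(im,.03,.25,(.4,.6,.3,.5));rim(im)
E
```

```text
clock: 19.42
position: [0.5039, 0.4081, 0.2089]
ee_rot: [1.16, 2.919, 0.003]
force: [-0.3, -0.5, -0.1]
width: 0.806
gripper_force: 0.0
clock: 20.05
position: [0.5036, 0.4079, 0.2076]
ee_rot: [1.484, 2.769, 0.0]
force: [0.2, 0.1, 0.4]
width: 0.803
gripper_force: 0.0
t 20.05 pos [0.5036 0.4079 0.2076] yaw 33.6 w 0.803 gf 0.0 F [0.2 0.1 0.4] j7 0.02
turn 0.03 then [-5.54 -4.76 -0.31]
obj px [318. 185.] h 0.069 bgr [163. 165. 171.] rect [502. 408.] [38. 39.] 32.7 circ [502. 408.] 20.1
obj px [221. 258.] h 0.247 bgr [68. 77. 81.] rect [459. 392.] [17.  2.] 27.9 circ [459. 391.] 8.5
obj px [416. 258.] h 0.247 bgr [68. 77. 80.] rect [534. 441.] [17.  3.] 41.0 circ [534. 441.] 8.7
rim px [313. 313.] box [  0. 192.] [639. 399.] rect [590.3 276. ] [845.  282.5] 33.7
rim px [321. 169.] box [290. 146.] [349. 198.] rect [500.3 413.6] [63.9 54.6] 26.8
rim px [493. 125.] box [404.   0.] [639. 212.] rect [656.8 546.4] [104.  313.7] 80.4
```

```bash
python3 -m creep '[[-0.5,-0.4,-0.1,0,0.8],[-0.9,-0.8,-0.1,0,0.8],[-0.9,-0.8,-0.1,0,0.8],[-0.9,-0.8,0,0,0.8],[-0.9,-0.8,0,0,0.8],[-0.9,-0.8,0,0,0.8],[-0.54,-0.36,0,0,0.8],[0,0,0,0,0.8],[0,0,0,0,0.8]]';python3 - <<'E'
from meas import *
import go
im=save('wrist','w7.png');objs(im,.03,.15,(.3,.6,-.05,.25));rim(im,near=(.405,.265),off=.06)
go.go(.467,.118,.2,33.5)
E
```

```text
clock: 21.22
position: [0.4676, 0.1188, 0.2195]
ee_rot: [-1.484, -2.769, -0.001]
force: [1.0, 0.3, -0.0]
width: 0.799
gripper_force: 0.0
obj px [221.  80.] h 0.077 bgr [ 71.5 134.   57. ] rect [342. 149.] [52. 50.] 22.0 circ [341. 149.] 35.6
obj px [317. 182.] h 0.076 bgr [ 93. 108. 121.] rect [463. 119.] [50. 51.] 34.0 circ [464. 119.] 34.7
obj px [198. 209.] h 0.076 bgr [111.  54.  24.] rect [380.  30.] [52. 51.] 57.4 circ [380.  30.] 35.1
obj px [276. 258.] h 0.076 bgr [26. 56. 19.] rect [471.  28.] [47. 20.] 34.8 circ [474.  23.] 23.8
rim px [345.  37.] box [304.   0.] [388.  64.] rect [405.2 256.7] [74.8 59.6] 24.6
t 21.27 pos [0.4676 0.1191 0.2194] yaw 33.7 w 0.8 gf 0.0 F [ 0.7  0.2 -1.1] j7 0.37
turn 0.04 then [-0.01 -0.03  0.48]
```

View pics/w7.png

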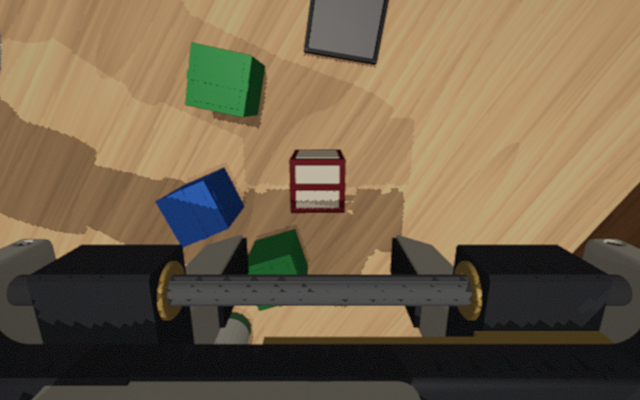

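The wrist view shows the red/cream box at (317,182), square to the fingers. Blue (200,207) and green (275,260) are clear of the left finger. Descending.

```bash
python3 -m creep '[[0.02,0,0.5,-0.05,0.8],[0,0,0.9,0,0.8],[0,0,0.9,0,0.8],[0,0,0.9,0,0.8],[0,0,0.8,0,0.8],[0,0,0.4,0,0.8],[0,0,0.18,0,0.8],[0,0,0,0,0.8],[0,0,0,0,0.8]]';  python3 -m creep '[[0,0,0,0,0.7],[0,0,0,0,0.6],[0,0,0,0,0.3],[0,0,0,0,0.3],[0,0,0,0,0.3],[0,0,0,0,0.3]]' 20; python3 go.py .405 .266 .14 24.3
```

```text
clock: 22.4
position: [0.4678, 0.1189, 0.037]
ee_rot: [1.48, 2.77, 0.002]
force: [0.3, -0.6, -0.1]
width: 0.8
gripper_force: 0.0
clock: 23.15
position: [0.467, 0.1185, 0.0363]
ee_rot: [-1.481, -2.771, -0.0]
force: [-2.4, -0.8, 5.0]
width: 0.564
gripper_force: 20.0
t 23.15 pos [0.467  0.1185 0.0363] yaw 33.8 w 0.564 gf 20.0 F [-2.4 -0.8  5. ] j7 0.57
turn 2.37 then [ 4.    0.1  -2.59]
```

```bash
python3 -m creep '[[0,0,-0.3,0,0.3],[0,0,-0.7,0,0.3],[0,0,-0.8,0.4,0.3],[0,0,-0.6,1,0.3],[0,0,-0.2,1,0.3],[0.5,0,0,0,0.3],[0.9,0,0,0,0.3],[0.9,0.1,0,0,0.3],[0.9,0,0,0,0.3],[0.5,0,0,0,0.3],[0,0,0,0,0.3],[0,0,0,0,0.3]]'
python3 - <<'E'
from meas import *
import go
im=save('wrist','w8.png');rim(im,near=(.405,.265),off=.06)
go.go(.405,.266,.14,24.3)
im=dict(np.load('/tmp/scene.npz'));rim(im)
E
```

```text
clock: 24.65
position: [0.4104, 0.2543, 0.1404]
ee_rot: [1.708, 2.636, -0.0]
force: [0.4, -0.1, -2.6]
width: 0.566
gripper_force: 20.0
t 24.7 pos [0.4106 0.2541 0.1403] yaw 24.1 w 0.563 gf 20.0 F [ 0.1  1.  -2.2] j7 -0.01
turn -0.05 then [ 0.33 -0.01  0.01]
rim px [560. 348.] box [510. 317.] [615. 377.] rect [347.3 631.6] [101.9 180.4] 48.5
rim px [234. 318.] box [164. 229.] [313. 399.] rect [857.  214.9] [153.6 434.7] 0.2
rim px [172. 184.] box [127. 143.] [218. 241.] rect [ 848.2 -239.9] [157.6 384.9] 0.0
rim px [ 55. 140.] box [ 0. 16.] [137. 258.] rect [ 1093.7 -1024. ] [1772.7  306.3] 89.0
rim px [531.  70.] box [379.   0.] [639. 207.] rect [-662.2 -349.8] [1788.6 1037.6] 28.3
rim px [205.  31.] box [73.  0.] [370.  98.] rect [  464.2 -1175.9] [1051.2 1675.2] 55.3
```

View pics/w8.png

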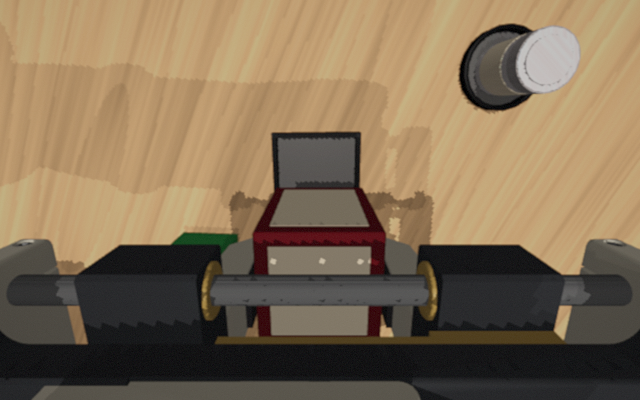

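The wrist view shows the box (318,260) square to its tray. The tray's far edge runs (273,132)–(360,132) and its centre is about 2 px to the left. I'll cast that edge to locate the tray.

Run:
```python
from h import *
im=dict(np.load('/tmp/wrist.npz'));K=im['camera_matrix'];R=cv2.Rodrigues(im['rotation'])[0];p=im['position']
g=im['pixels'].max(2)
print([np.where(g[r,240:400]<60)[0][[0,-1]]+240 for r in(134,145,160,180)],[np.where(g[100:180,c]<60)[0][0]+100 for c in(285,315,350)])
def cast(u,v,z=.012):
    d=R@np.array([(u-K[0,2])/K[0,0],-(v-K[1,2])/K[1,1],-1]);return (p+d*(z-p[2])/d[2])[:2]
a,b=cast(272,132),cast(361,132);e=b-a;print(a,b,np.hypot(*e),np.degrees(np.arctan2(e[1],e[0])));n=np.array([e[1],-e[0]])/np.hypot(*e);print((a+b)/2+n*.038)
```

```text
[array([272, 359]), array([273, 359]), array([273, 359]), array([275, 358])] [np.int64(133), np.int64(133), np.int64(133)]
[0.35174884 0.28535513] [0.42014277 0.31608787] 0.07498153587972756 24.19671999213526
[0.4015209  0.26606004]
```

```bash
python3 -m creep '[[0.2,-0.03,0,-0.03,0.3],[0.12,0,0.3,0,0.3],[0,0,0.6,0,0.3],[0,0,0.7,0,0.3],[0,0,0.5,0,0.3],[0,0,0.2,0,0.3],[0,0,0,0,0.3],[0,0,0,0,0.3]]'
python3 - <<'E'
from h import *
a=vision.get_image('scene')['pixels'][150:290,330:510];b=vision.get_image('side')['pixels'][120:220,180:320]
cv2.imwrite('pics/c4.png',np.hstack([cv2.resize(a,(400,320),interpolation=2),cv2.resize(b,(400,320),interpolation=2)]))
import go;go.go(.404,.266,.04,24.2)
E
```

```text
clock: 25.7
position: [0.4042, 0.2667, 0.0487]
ee_rot: [1.704, 2.639, 0.002]
force: [0.4, -0.5, -3.1]
width: 0.564
gripper_force: 20.0
t 25.8 pos [0.4042 0.2668 0.0488] yaw 24.3 w 0.566 gf 20.0 F [ 1.   0.  -2.5] j7 0.07
turn 0.02 then [-0.02 -0.01  0.22]
```

View pics/c4.png

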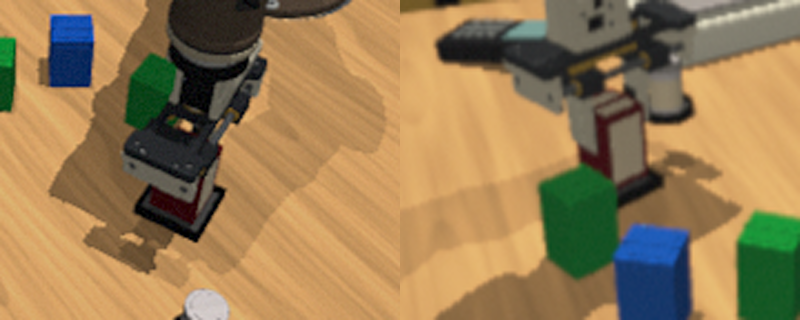

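The crops show the box over the square tray, within its rim on all visible sides (scene crop 180,205). Lowering.

```bash
python3 -m creep '[[-0.02,0,0.08,0,0.3],[0,0,0.06,0,0.3],[0,0,0.04,0,0.3],[0,0,0,0,0.3]]'; python3 -m creep '[[0,0,0.025,0,0.3],[0,0,0,0,0.3],[0,0,0,0,0.3]]'
```

```text
clock: 26.3
position: [0.404, 0.2656, 0.0408]
ee_rot: [-1.704, -2.639, 0.0]
force: [-0.0, 1.1, -3.1]
width: 0.567
gripper_force: 20.0
clock: 26.68
position: [0.4042, 0.2657, 0.0403]
ee_rot: [-1.704, -2.639, -0.001]
force: [-2.3, -1.5, 4.4]
width: 0.565
gripper_force: 20.0
```

```bash
python3 -m creep '[[0,0,0,0,0.6],[0,0,0,0,0.65],[0,0,0,0,0.72],[0,0,0,0,0.8],[0,0,-0.2,0,0.8],[0,0,-0.6,0,0.8],[0,0,-0.9,0,0.8],[0,0,-0.9,-1,0.8],[0,0,-0.9,-1,0.8],[0,0,-0.8,-1,0.8],[0,0,-0.2,0,0.8],[0,0,0,0,0.8]]';  python3 - <<'E'
from meas import *
im=save('wrist','w9.png');objs(im,.03,.15,(.33,.5,.2,.32));im=vision.get_image('scene');objs(im,.03,.15,(.33,.5,.2,.32))
import go;go.go(.394,-.296,.2,36.7)
E
```

```text
clock: 28.18
position: [0.404, 0.2657, 0.22]
ee_rot: [-1.421, -2.802, -0.001]
force: [-0.3, 0.2, 0.1]
width: 0.798
gripper_force: 0.0
obj px [319. 183.] h 0.08 bgr [ 84.  97. 113.] rect [402. 267.] [51. 51.] 24.2 circ [402. 267.] 35.3
obj px [413. 225.] h 0.08 bgr [17.  14.  71.5] rect [407. 268.] [51. 50.] 24.0 circ [406. 266.] 33.1
t 28.27 pos [0.4035 0.2653 0.2189] yaw 36.2 w 0.8 gf 0.0 F [ 1.   0.1 -1. ] j7 0.08
turn -0.11 then [-11.11  -8.58   0.49]
```

```bash
python3 -m creep '[[-0.4,-0.31,0,-0.1,0.8],[-0.8,-0.62,0,0,0.8],[-0.8,-0.62,0,0,0.8],[-0.8,-0.62,0,0,0.8],[-0.8,-0.62,0,0,0.8],[-0.8,-0.62,0,0,0.8],[-0.8,-0.62,0,0,0.8],[-0.8,-0.62,0,0,0.8],[-0.8,-0.62,0,0,0.8],[-0.8,-0.62,0,0,0.8],[-0.8,-0.62,0,0,0.8],[-0.8,-0.62,0,0,0.8]]';python3 -m creep '[[-0.8,-0.62,0,0,0.8],[-0.8,-0.62,0.2,0,0.8],[-0.4,-0.2,0.2,0,0.8],[0,0,0,0,0.8],[0,0,0,0,0.8]]';python3 - <<'E'
from meas import *
import go
im=save('wrist','w10.png');objs(im,.03,.15,(.3,.5,-.4,-.15))
go.go(.394,-.296,.2,36.7)
E
```

```text
clock: 29.78
position: [0.3934, -0.2016, 0.2193]
ee_rot: [-1.41, -2.806, -0.0]
force: [0.8, 0.3, 0.8]
width: 0.8
gripper_force: 0.0
clock: 30.4
position: [0.3958, -0.2978, 0.2036]
ee_rot: [-1.409, -2.806, -0.0]
force: [0.2, -0.1, -0.2]
width: 0.798
gripper_force: 0.0
obj px [317. 180.] h 0.054 bgr [ 67.  78. 101.] rect [ 391. -297.] [40. 89.] 35.7 circ [ 391. -297.] 48.4
t 30.45 pos [ 0.3962 -0.2975  0.2038] yaw 36.7 w 0.801 gf 0.0 F [-0.2  0.2  0.5] j7 1.52
turn 0.0 then [ 0.06 -0.02  0.1 ]
```

View pics/w10.png

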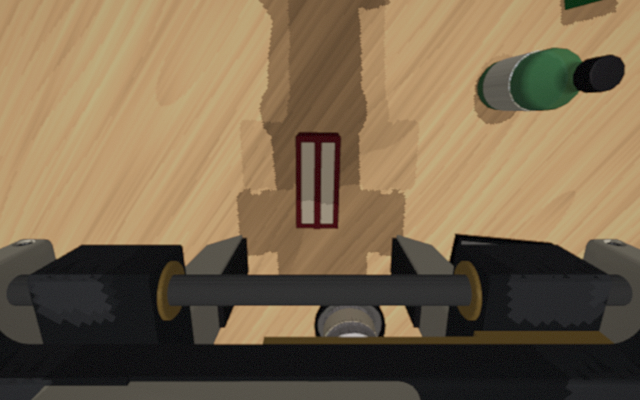

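The wrist view shows the oblong box at (317,180) between the fingers, with its long side along tool x. The bottle (545,80) is far off. Descending.

```bash
python3 -m creep '[[0.05,-0.04,0.5,0.12,0.8],[0,0,0.9,0,0.8],[0,0,0.9,0,0.8],[0,0,0.9,0,0.8],[0,0,0.8,0,0.8],[0,0,0.4,0,0.8],[0,0,0.14,0,0.8],[0,0,0,0,0.8],[0,0,0,0,0.8]]';  python3 -m creep '[[0,0,0,0,0.6],[0,0,0,0,0.5],[0,0,0,0,0.2],[0,0,0,0,0.2],[0,0,0,0,0.2],[0,0,0,0,0.2]]' 20; python3 go.py .61 -.25 .14 -59
```

```text
clock: 31.58
position: [0.3948, -0.298, 0.0232]
ee_rot: [1.42, 2.8, 0.0]
force: [0.4, 0.2, -0.4]
width: 0.801
gripper_force: 0.0
clock: 32.33
position: [0.3943, -0.2978, 0.0224]
ee_rot: [1.421, 2.802, 0.0]
force: [-1.0, 0.7, 2.4]
width: 0.458
gripper_force: 20.0
t 32.33 pos [ 0.3943 -0.2978  0.0224] yaw 36.2 w 0.458 gf 20.0 F [-1.   0.7  2.4] j7 1.79
turn 23.8 then [ 5.24  1.75 -2.94]
```

```bash
python3 -m creep '[[0,0,-0.3,0,0.2],[0,0,-0.7,0,0.2],[0,0,-0.8,0.5,0.2],[0,0,-0.8,1,0.2],[0,0,-0.3,1,0.2],[0,0,0,1,0.2],[0,0,0,1,0.2],[0,0,0,1,0.2],[0,0,0,1,0.2],[0,0,0,1,0.2],[0,0,0,1,0.2],[0,0,0,1,0.2]]'; python3 -m creep '[[0,0,0,1,0.2],[0,0,0,1,0.2],[0,0,0,1,0.2],[0,0,0,1,0.2],[0,0,0,1,0.2],[0,0,0,1,0.2],[0,0,0,1,0.2],[0,0,0,1,0.2],[0,0,0,1,0.2],[0,0,0,1,0.2],[0,0,0,1,0.2],[0,0,0,1,0.2]]';  python3 -m creep '[[0,0,0,1,0.2],[0,0,0,1,0.2],[0,0,0,0.3,0.2],[0,0,0,0,0.2],[0,0,0,0,0.2]]'; python3 go.py .61 -.25 .14 -59
```

```text
clock: 33.83
position: [0.394, -0.2976, 0.1388]
ee_rot: [-2.259, -2.183, -0.0]
force: [0.0, -0.2, -1.4]
width: 0.455
gripper_force: 20.0
clock: 35.33
position: [0.3941, -0.2974, 0.1388]
ee_rot: [-2.951, -1.076, -0.001]
force: [0.3, 0.8, -0.4]
width: 0.454
gripper_force: 20.0
clock: 35.95
position: [0.3942, -0.2976, 0.1384]
ee_rot: [-3.027, -0.841, -0.0]
force: [-0.6, -0.3, -1.6]
width: 0.458
gripper_force: 20.0
t 35.95 pos [ 0.3942 -0.2976  0.1384] yaw -58.9 w 0.458 gf 20.0 F [-0.6 -0.3 -1.6] j7 0.3
turn 0.02 then [ 5.24  1.76 -0.04]
```

```bash
python3 -m creep '[[0.4,0.2,0,0,0.2],[0.8,0.35,0,0,0.2],[0.9,0.4,0,0,0.2],[0.9,0.4,0,0,0.2],[0.9,0.4,0,0,0.2],[0.7,0.3,0,0,0.2],[0.3,0.1,0,0,0.2],[0,0,0,0,0.2],[0,0,0,0,0.2]]';python3 - <<'E'
from h import *
im=save('wrist','w11.png');rim(im)
import go;go.go(.628,-.257,.026,-59)
E
```

```text
clock: 37.08
position: [0.6053, -0.271, 0.1384]
ee_rot: [-3.028, -0.837, 0.001]
force: [0.1, 1.1, -1.1]
width: 0.46
gripper_force: 20.0
rim px [ 59. 233.] box [ 20. 208.] [ 86. 271.] rect [447.8 -90.1] [60.7 46.2] 53.3
rim px [317. 293.] box [ 0. 94.] [639. 399.] rect [ 542.  -308.6] [310.1 681.6] 31.1
rim px [531.  27.] box [415.   0.] [639.  84.] rect [ 788.3 -344.4] [ 60.  169.6] 31.0
t 37.12 pos [ 0.6053 -0.271   0.1385] yaw -59.1 w 0.456 gf 20.0 F [-0.7 -0.3 -1.4] j7 0.01
turn -0.02 then [ 0.67 -0.01  2.81]
```

View pics/w11.png

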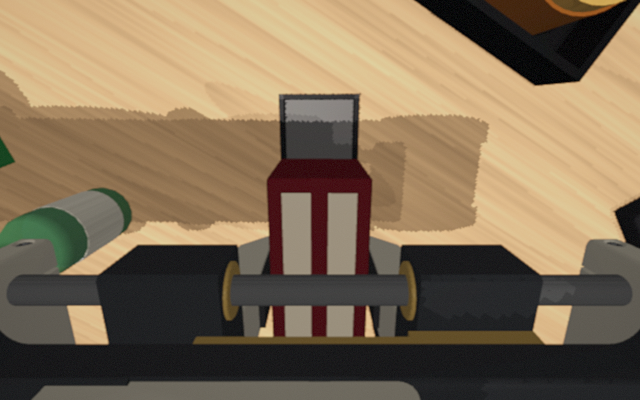

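The wrist view shows the box (320,240) square to the oblong tray, whose far edge runs (280,94)–(360,94). The bottle (70,225) is clear.

Run:
```python
from h import *
im=dict(np.load('/tmp/wrist.npz'));K=im['camera_matrix'];R=cv2.Rodrigues(im['rotation'])[0];p=im['position']
g=im['pixels'].max(2)
L=[np.where(g[r,240:400]<75)[0][[0,-1]]+240 for r in(100,110,120,140,150)];T=[np.where(g[80:150,c]<75)[0][0]+80 for c in(285,300,320,340,355)];print(L,T)
def cast(u,v,z=.012):
    d=R@np.array([(u-K[0,2])/K[0,0],-(v-K[1,2])/K[1,1],-1]);return (p+d*(z-p[2])/d[2])[:2]
t=np.mean(T)-.5;a,b=cast(L[0][0]-.5,t),cast(L[0][1]+.5,t);e=b-a;print(a,b,np.hypot(*e),np.degrees(np.arctan2(e[1],e[0])));n=np.array([e[1],-e[0]])/np.hypot(*e);print((a+b)/2+n*.057)
```

```text
[array([280, 358]), array([281, 357]), array([280, 357]), array([280, 357]), array([281, 357])] [np.int64(95), np.int64(95), np.int64(95), np.int64(95), np.int64(95)]
[ 0.65807644 -0.20158178] [ 0.69111042 -0.2565938 ] 0.06416825809039842 -59.015750197722774
[ 0.62572683 -0.25843153]
```

```bash
python3 -m creep '[[0.3,0,0,0,0.2],[0.33,0,0.2,0,0.2],[0,0,0.6,0,0.2],[0,0,0.7,0,0.2],[0,0,0.6,0,0.2],[0,0,0.4,0,0.2],[0,0,0.1,0,0.2],[0,0,0,0,0.2],[0,0,0,0,0.2]]'
python3 - <<'E'
from h import *
a=vision.get_image('scene')['pixels'][90:230,170:350];b=vision.get_image('side')['pixels'][190:310,340:500]
cv2.imwrite('pics/c5.png',np.hstack([cv2.resize(a,(400,320),interpolation=2),cv2.resize(b,(400,320),interpolation=2)]))
import go;go.go(.6275,-.2585,.0265,-59)
E
```

```text
clock: 38.25
position: [0.6286, -0.2579, 0.0353]
ee_rot: [3.026, 0.839, 0.002]
force: [-0.2, 0.5, -0.9]
width: 0.455
gripper_force: 20.0
t 38.35 pos [ 0.6286 -0.2577  0.0351] yaw -59.0 w 0.457 gf 20.0 F [ 0.4 -0.4 -1.7] j7 0.04
turn 0.0 then [-0.03  0.    0.22]
```

View pics/c5.png

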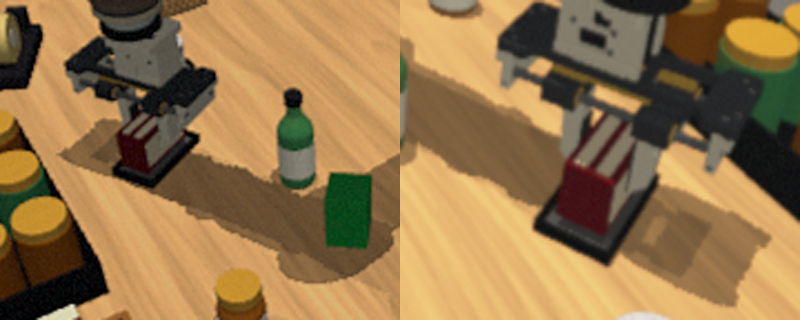

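Both crops show the oblong box inside its tray and parallel to its sides. Lowering.

```bash
python3 -m creep '[[-0.03,0,0.08,0,0.2],[0,0,0.06,0,0.2],[0,0,0.04,0,0.2],[0,0,0,0,0.2]]'; python3 -m creep '[[0,0,0.02,0,0.2],[0,0,0.01,0,0.2],[0,0,0,0,0.2]]'
```

```text
clock: 38.85
position: [0.627, -0.258, 0.0269]
ee_rot: [-3.027, -0.84, 0.0]
force: [-0.0, -0.6, -0.6]
width: 0.452
gripper_force: 20.0
clock: 39.22
position: [0.6271, -0.2582, 0.0265]
ee_rot: [-3.027, -0.84, -0.001]
force: [-1.2, 1.7, 5.1]
width: 0.457
gripper_force: 20.0
```

```bash
python3 -m creep '[[0,0,0,0,0.5],[0,0,0,0,0.55],[0,0,0,0,0.65],[0,0,0,0,0.75],[0,0,-0.2,0,0.8],[0,0,-0.6,0,0.8],[0,0,-0.9,0,0.8],[0,0,-0.9,0,0.8],[0,0,-0.9,0,0.8],[0,0,-0.9,0,0.8],[0,0,-0.2,0,0.8],[0,0,0,0,0.8]]';  python3 - <<'E'
from meas import *
im=save('wrist','w12.png');objs(im,.03,.15,(.5,.75,-.4,-.15));rim(im,near=(.628,-.257),off=.06)
a=save('scene','f1.png');print('scene');objs(a,.03,.15,(.3,.75,-.5,.5));b=save('side','f2.png');print('side');objs(b,.03,.15,(.3,.75,-.5,.5))
cv2.imwrite('pics/f.png',np.vstack([cv2.resize(a['pixels'][90:330,160:480],(400,300)),cv2.resize(b['pixels'][130:380,180:520],(400,300))]))
E
```

```text
clock: 40.72
position: [0.6272, -0.2583, 0.2111]
ee_rot: [3.027, 0.839, 0.002]
force: [1.0, -0.1, -0.5]
width: 0.801
gripper_force: 0.0
obj px [318. 180.] h 0.058 bgr [ 84.   98.  111.5] rect [ 627. -257.] [89. 40.] 31.0 circ [ 627. -257.] 48.0
obj px [385. 316.] h 0.06 bgr [85. 87. 92.] rect [ 536. -398.] [27.  4.] 0.1 circ [ 536. -400.] 13.7
rim px [318. 173.] box [287. 122.] [349. 227.] rect [ 624.9 -258.5] [116.3  66.3] 31.1
scene
obj px [242. 112.] h 0.061 bgr [138. 139. 143.] rect [ 540. -424.] [55. 53.] 77.1 circ [ 540. -425.] 29.3
obj px [302. 150.] h 0.134 bgr [57. 98. 50.] rect [ 491. -109.] [15. 15.] 23.7 circ [ 490. -110.] 9.0
obj px [237. 148.] h 0.058 bgr [52.  63.  78.5] rect [ 632. -253.] [86. 41.] 31.4 circ [ 632. -252.] 44.6
obj px [361. 168.] h 0.075 bgr [90. 40. 10.] rect [384.  31.] [50. 47.] 55.4 circ [385.  31.] 33.1
obj px [326. 178.] h 0.075 bgr [24. 67.  9.] rect [487.  13.] [50. 48.] 51.3 circ [489.  12.] 31.8
obj px [400. 188.] h 0.076 bgr [31. 84. 12.] rect [346. 151.] [50. 50.] 22.1 circ [347. 152.] 33.4
obj px [277. 221.] h 0.071 bgr [ 36.  97. 120.] re
[... 482 characters left out ...]
7.] h 0.073 bgr [ 37.  91. 129.] rect [666.  70.] [42. 43.] 49.9 circ [666.  69.] 22.7
obj px [242. 184.] h 0.077 bgr [38. 87. 23.] rect [343. 145.] [49. 47.] 22.0 circ [343. 145.] 31.9
obj px [310. 199.] h 0.077 bgr [37. 90. 23.] rect [485.   7.] [50. 50.] 50.4 circ [485.   7.] 34.4
obj px [268. 204.] h 0.077 bgr [111.  58.  24.] rect [382.  26.] [49. 50.] 57.1 circ [382.  25.] 33.2
obj px [332. 220.] h 0.136 bgr [ 70. 120.  69.] rect [ 487. -117.] [17. 15.] 66.0 circ [ 487. -117.] 10.6
obj px [421. 253.] h 0.06 bgr [48. 58. 90.] rect [ 628. -260.] [89. 40.] 30.9 circ [ 627. -259.] 47.9
obj px [440. 329.] h 0.063 bgr [205. 213. 221.] rect [ 537. -430.] [60. 60.] 78.9 circ [ 537. -429.] 31.0
```

View pics/f.png

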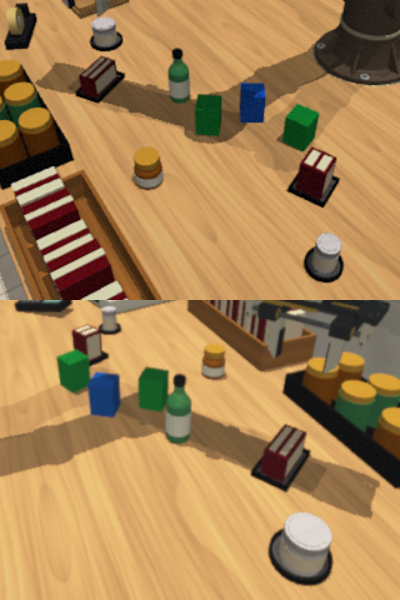

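All four goods sit in their own trays (scene crop: tins at (104,33) and (324,255), boxes at (98,78) and (315,175)). Top heights are right, yaws match the trays to under 1°, and the bottle, jar and look-alikes haven't moved.

```bash
python3 -c "
from cell import sign_off
print(sign_off())"
```

```text
the job is handed in; nothing more can be done
None
```

The large tin, small tin, square box and oblong box are each standing in their matching tray, the oil bottle and jam jar are where they were, and the job was handed in at about 41 s of the 118 s limit.

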